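# Show which tissue block goes where and call the technician

## Robot

A 6-joint arm with a two-finger parallel gripper is mounted at the origin on the work surface. World frame = base frame: x ahead of the robot, y to its left, z up, the work surface at z = 0. Lengths are in m, angles in rad, forces in N, time in s.
With the tool pointing down it reaches from about 0.3 to 0.875 m from the base axis. Payload 6.4 kg.
Tool frame: the origin (TCP) lies between the finger pads, 19 mm behind the fingertips; this is the grasp point; z points along the fingers, y is the line along which they close (so a half turn about z gives the same grasp; the last joint's range is limited). The gripper opens to 85 mm and grips with 20 to 120 N. Pads are 22 mm wide; open, the fingers measure 114 mm over their backs; the gripper's body (76 mm by 85 mm) begins 54 mm behind the grasp point. The pads swing forward as they close: fully open they stand 13 mm farther back than shut.
Start: joints at [-1.489, 0.181, 1.607, -0, 1.354, -0.206], TCP at [0.163, -0.551, 0.25] pointing down, gripper open.
Joint ranges: [-2.99, 2.99], [-0.89, 2.07], [0.3, 2.58], [-1.14, 4.28], [0, 2.63], [-3.12, 3.12]. Speed limits (rad/s): [2.57, 2.57, 3.01, 3.14, 3.14, 3.14].

## Interface

Orientations are given as a unit quaternion [w, x, y, z].
In Python, from bench import ctrl gives the robot as it stands.
- The arm moves only by the tool send_rows, never from a script. Its arguments are lists of equal length, an entry for each row: "dr": the turn, a rotation vector about the tool's x, y, z in units of 6 degrees (1.0 is 6 degrees), a list of three; "xyz": the shift along the tool's x, y, z in cm, a list of three; "jaw": the opening in per cent of the stroke, from 0 (shut) to 100 (fully open). In form: {"dr": [[wx, wy, wz], ...], "xyz": [[dx, dy, dz], ...], "jaw": [jaw, ...]}. A call has exactly 8 rows; each row is the pose to reach, as a shift and turn from the pose commanded when the call began, along the tool's axes at that moment; what a row does not reach only later rows make up. A row lasts 1/8 s, in which the tool goes at most 62.5 mm and 10.7 degrees, less where a joint would pass 70% of its speed; a pose out of reach is approached as far as the arm can. A call with a gripper value outside its range is refused whole. The fingers move at their own pace and stop on an object; the grip force is fixed at half the most. Time passes only in rows, so rows that repeat a pose let the fingers close, or fill a call up. It gives the time, the measured TCP pose, the force, the opening and the grip force at its end, in the units of the state.
- ctrl.get_obs(): the state, without advancing time (a new reading comes with each control period).
- ctrl.camera(name): name is "scene" or "side" or "wrist"; returns the picture (384x512x3 uint8, red, green, blue); there is no depth.
- ctrl.calibration(name): a dict with "camera_matrix" (3x3 intrinsics, pixels), "D" ([k1, k2, p1, p2, k3] as OpenCV has them; the pictures are not rectified), "world_from_camera" (4x4, takes a point from camera to world coordinates). Camera axes: x right, y up, looking along -z (the intrinsics and any distortion apply to the point x, -y, -z); pixel columns grow to the right and rows downward; lengths in m; the calibration is good to about 2 mm. A picture is of the moment at which its call begins: read the wrist's pose just before it. calibration takes no time and is no camera call; for the wrist camera it gives the pose at the moment of the call.
- ctrl.hand_in(): hands the job in; it is judged then, once.
The state is a dict: "time_s": time; "q": joint angles; "dq": joint speeds; "joint_efforts": joint torques, N m; "eef_pos": TCP position; "eef_rot": TCP orientation; "wrist_force": force on the tool from outside, world axes, zero at the start; "torque": the same for the moment, N m; "opening": opening from 0.0 (shut) to 1.0 (fully open); "grasp_force": force on a finger pad.
Only numpy, scipy, OpenCV 4.12 (cv2) and the standard library are available. Lean on these libraries where they do the work, as an engineer would, in place of code of your own. Each camera call takes 0.05 s, during which the arm holds its last target. There are 200 camera calls.

## Task

Show the technician the next transfer: with the tool pointing down, bring the fingertips to a centimetre or two above the middle of the block with the ring-shaped specimen on the cold plate and hold there for two full seconds, then point in the same way for two seconds at the middle of the carrier's only empty pocket, a centimetre or two above its rim. Then push the call lever fully over, away from the robot, and move clear. Touch or move nothing but the lever, and do not come down over any of the other blocks or cassettes on the way.

Things in the scene. Friction and masses are not known exactly. Their poses are not given: they have to be found in the camera images.
- ring_block_top (a point): The block to point at first: centre of the top face of the one whose brown specimen is a RING (about 38 mm across, open in the middle). The block is a pale wax block in a white cassette, 70 (its x) x 50 (its y) x 20 mm high, loose on the cold plate, top face 50 mm above the table. z is up
- empty_pocket (a point): The place to point at second: centre of the mouth of the only empty pocket of the carrier, level with the carrier's rim, 24 mm above the table. The pocket floor is 18 mm below this point, with a black pad on it; the pocket is about 91 x 81 mm inside. z is up
- call_lever (a joint): The call lever's angle (rad): 0 leaning 0.5 rad from upright to its base's -x side, 1 leaning 0.5 rad to its +x side, its end stop. Starts between 0 and 0.15. A light stiff hinge (under 1 N at the knob), stays where it is left
- call_lever_tip (a point): Centre of the black ball knob (26 mm in diameter) on the end of the call lever, a 10 mm rod; the knob is 80 mm from the hinge axis
- call_lever_base: Grey block 70 (x) x 50 (y) x 25 mm of the call lever, fixed to the table at the robot's right; origin under its centre. The hinge axis runs along its y, 22 mm above the table over the origin; the lever is pushed over towards its +x, roughly away from the robot
- cold_plate: Cold plate, white with aluminium top, 200 (x) x 180 (y) x 30 mm, fixed; origin under its centre. Four blocks lie on it in two rows of two, 94 mm (x) by 82 mm (y) apart. It stands to the left or to the right of the carrier
- carrier: Grey carrier tray 200 (x) x 180 (y) x 24 mm high, walls and floor 6 mm, with 2 x 2 pockets, centres 94 mm (x) by 82 mm (y) apart, fixed; origin under its centre. Three pockets hold a lidded cassette
- ring_block: Block on the cold plate whose specimen is a ring: same 70 x 50 x 20 mm, pale wax block in a white cassette, loose; origin under its centre
- disc_block: Block on the cold plate whose specimen is a full disc, 34 mm across: same 70 x 50 x 20 mm, pale wax block in a white cassette, loose; origin under its centre
- bar_block: Block on the cold plate whose specimen is a single bar, 46 x 12 mm: same 70 x 50 x 20 mm, pale wax block in a white cassette, loose; origin under its centre
- cross_block: Block on the cold plate whose specimen is a cross, 36 mm: same 70 x 50 x 20 mm, pale wax block in a white cassette, loose; origin under its centre
- lidded_0: Lidded cassette in the carrier, white with five grey slots, 70 x 50 x 20 mm, loose; origin under its centre, 6 mm above the table; its top is 26 mm above the table
- lidded_1: Lidded cassette in the carrier, white with five grey slots, 70 x 50 x 20 mm, loose; origin under its centre, 6 mm above the table; its top is 26 mm above the table
- lidded_2: Lidded cassette in the carrier, white with five grey slots, 70 x 50 x 20 mm, loose; origin under its centre, 6 mm above the table; its top is 26 mm above the table
- bottle: Bystander: amber bottle, 52 mm across, 110 mm high, origin under its centre
- beaker: Bystander: glass beaker, 70 mm across, 85 mm high, origin under its centre
- brush: Bystander: brush lying flat, 170 mm long
- jar: Bystander: white jar, 48 mm across, 50 mm high, origin under its centre
- slide_box: Bystander: grey slide box 80 x 100 x 35 mm, origin under its centre
There are look-alikes about, which are no part of the job. Leave any blue, pink or yellow look-alike of the call_lever_base alone.

How it is judged:
On the way, in this order (a step that is already met when the one before it is completed fails the run):
1. the tool pointed down, TCP within 16 mm of the centre of the ring block and 21 to 52 mm above its face (fingertips about 2 to 33 mm), held 1.6 s (horizontal distance between the grasp point and ring_block_top below 0.016 m and z of the grasp point in the frame of ring_block_top between 0.021 and 0.052 m and angle between the grasp point's own z axis and vertical above 2.4 rad), for 1.6 s.
2. the tool pointed down, TCP within 16 mm of the centre of the empty pocket and 14 to 52 mm above its rim level, held 1.6 s (horizontal distance between the grasp point and empty_pocket below 0.016 m and z of the grasp point in the frame of empty_pocket between 0.014 and 0.052 m and angle between the grasp point's own z axis and vertical above 2.4 rad), for 1.6 s.
3. the call lever pushed fully over (joint above 0.85) (value of joint call_lever above 0.85 rad), for 0.2 s.
At the end, for the whole second after the job is handed in: The call lever is fully over (above 0.85 rad) and at rest; all blocks and cassettes are within 10 mm, and the bystanders within 20 mm, of where they started (value of joint call_lever above 0.85 rad and velocity of joint call_lever below 0.05 rad/s and distance of each of ring_block, disc_block, bar_block, cross_block, lidded_0, lidded_1, lidded_2 from where it was at the start of the episode below 0.01 m and distance of each of bottle, beaker, brush, jar, slide_box from where it was at the start of the episode below 0.02 m); the robot touches nothing.
It fails at once if a block, a cassette, the cold plate or the carrier touched by the robot (contact force between any of the fingers, the arm and ring_block above 0.3 N or contact force between any of the fingers, the arm and disc_block above 0.3 N or contact force between any of the fingers, the arm and bar_block above 0.3 N or contact force between any of the fingers, the arm and cross_block above 0.3 N or contact force between any of the fingers, the arm and lidded_0 above 0.3 N or contact force between any of the fingers, the arm and lidded_1 above 0.3 N or contact force between any of the fingers, the arm and lidded_2 above 0.3 N or contact force between any of the fingers, the arm and cold_plate above 0.3 N or contact force between any of the fingers, the arm and carrier above 0.3 N).
It fails at once if a block or cassette displaced by more than 10 mm or lifted, or a bystander displaced by more than 20 mm (not (distance of each of ring_block, disc_block, bar_block, cross_block, lidded_0, lidded_1, lidded_2 from where it was at the start of the episode below 0.01 m and distance of each of bottle, beaker, brush, jar, slide_box from where it was at the start of the episode below 0.02 m)).
It fails at once if the tool brought down over a wrong block or cassette (TCP within 20 mm of its centre and less than 50 mm above its top) ((horizontal distance between the grasp point and disc_block below 0.02 m and z of the grasp point in the frame of disc_block below 0.07 m) or (horizontal distance between the grasp point and bar_block below 0.02 m and z of the grasp point in the frame of bar_block below 0.07 m) or (horizontal distance between the grasp point and cross_block below 0.02 m and z of the grasp point in the frame of cross_block below 0.07 m) or (horizontal distance between the grasp point and lidded_0 below 0.02 m and z of the grasp point in the frame of lidded_0 below 0.07 m) or (horizontal distance between the grasp point and lidded_1 below 0.02 m and z of the grasp point in the frame of lidded_1 below 0.07 m) or (horizontal distance between the grasp point and lidded_2 below 0.02 m and z of the grasp point in the frame of lidded_2 below 0.07 m)).
It also fails if it takes over 62 s, if anything falls off the work surface, if the arm or the gripper's body presses on something with over 40 N, if the wrist force passes 120 N, or if a joint passes its speed limit or range.

## Working session

There is one attempt and no reset: what is moved stays moved. The work goes in short steps, Python scripts to look and compute and a tool call to move; the robot and the scene stay as the last step left them, time stands still between calls to the robot, and variables do not carry over. Pictures are saved under pics/ and viewed, at most 10 in all, crops included, and the job is handed in when it is done.

Besides the shell and the picture viewer there is one more tool, called after ">>>" as name(argument=value, ...), one argument or row to a line, values as JSON. send_rows: Moves the arm, as the interface text tells. Its arguments: {"type":"object","properties":{"dr":{"type":"array","items":{"type":"array","items":{"type":"number"}}},"xyz":{"type":"array","items":{"type":"array","items":{"type":"number"}}},"jaw":{"type":"array","items":{"type":"number"}}},"required":["dr","xyz","jaw"]}

```bash
mkdir -p pics
cat > h.py <<'E'
import numpy as np, cv2
from bench import ctrl
def ray(cal,uv,z):
    K=np.array(cal["camera_matrix"]);D=np.array(cal["D"],float);T=np.array(cal["world_from_camera"])
    n=cv2.undistortPoints(np.array([[uv]],float),K,D)[0,0]
    d=T[:3,:3]@np.array([n[0],-n[1],-1]);o=T[:3,3]
    return o+d*(z-o[2])/d[2]
def proj(cal,P):
    K=np.array(cal["camera_matrix"]);D=np.array(cal["D"],float);T=np.array(cal["world_from_camera"])
    p=(np.linalg.inv(T)@np.append(P,1))[:3]*[1,-1,-1]
    return cv2.projectPoints(p[None],np.zeros(3),np.zeros(3),K,D)[0].ravel()
def save(name,f,crop=None,s=1):
    im=ctrl.camera(name)[:,:,::-1]
    cv2.imwrite(f"pics/raw_{f}.png",im)
    if crop: a,b,c,d=crop; im=im[b:d,a:c]
    cv2.imwrite(f"pics/{f}.png",cv2.resize(im,None,fx=s,fy=s,interpolation=cv2.INTER_CUBIC))
E
python3 - <<'E'
from h import *
print(ctrl.get_obs())
for n in("scene","side"):
    save(n,n+"0",None,1.5); print(n,np.array(ctrl.calibration(n)["world_from_camera"]).round(3))
E
```

```text
{'time_s': 0.0, 'q': array([-1.48933292e+00,  1.81571785e-01,  1.60801644e+00,  3.69764603e-05,
        1.35375722e+00, -2.06333366e-01]), 'dq': array([ 0.00096652,  0.00035894,  0.00024589, -0.00036632, -0.00075723,
        0.00142432]), 'joint_efforts': array([-1.36809426e-04, -4.44873655e+01, -3.51342165e+01, -3.00926122e-04,
        9.02534433e-03,  1.01703998e-05]), 'eef_pos': array([ 0.16317464, -0.55082745,  0.24906274]), 'eef_rot': array([-8.73564558e-04,  9.89664673e-01,  1.43398279e-01,  7.26981919e-05]), 'wrist_force': array([ 0.44244192, -0.10744554,  0.21487592]), 'torque': array([ 0.00512083, -0.00489913,  0.01251536]), 'grasp_force': 0.0, 'opening': 1.001257097863288}
scene [[ 0.684 -0.469  0.559  1.189]
 [ 0.73   0.416 -0.543 -0.714]
 [ 0.022  0.779  0.627  0.832]
 [ 0.     0.     0.     1.   ]]
side [[-0.994  0.087 -0.06   0.505]
 [-0.105 -0.737  0.668  0.56 ]
 [ 0.014  0.671  0.741  0.789]
 [ 0.     0.     0.     1.   ]]
```

View pics/scene0.png

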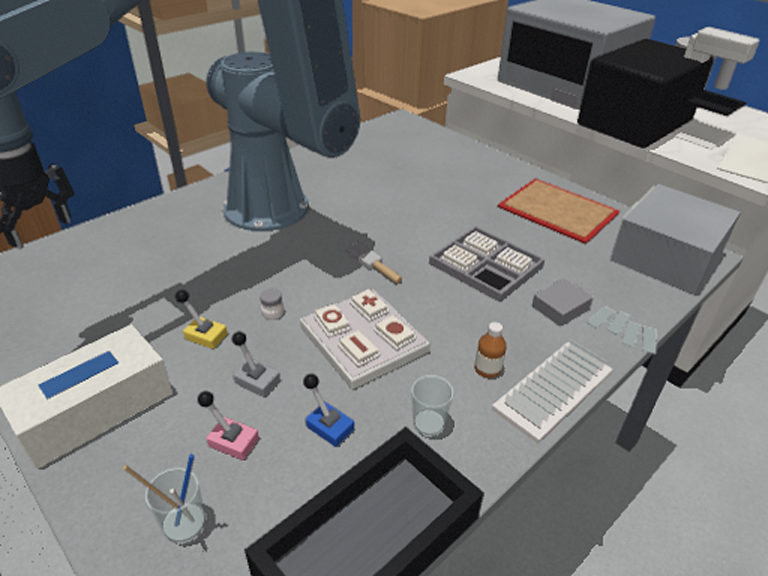

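View pics/side0.png

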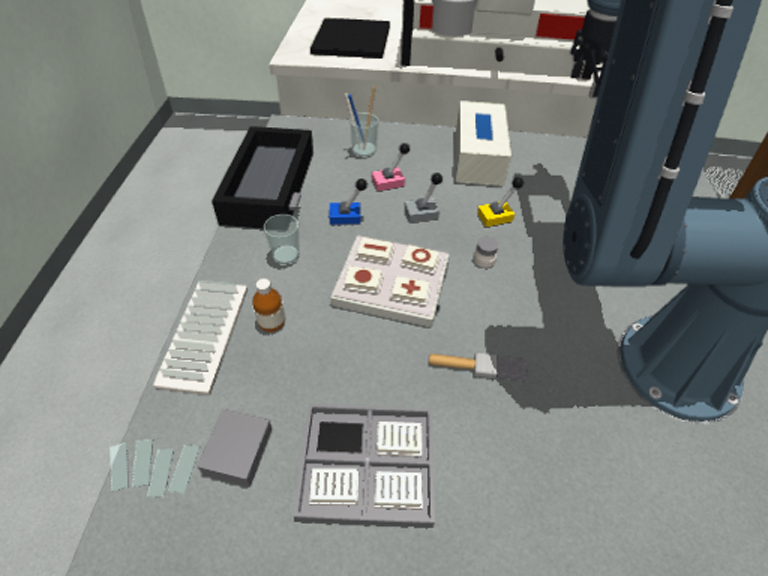

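Scene view: the blocks are ring (332,318), cross (370,300), disc (396,328) and bar (358,344). The empty pocket is at (492,278). The grey lever is at (257,377), with yellow (205,332), pink (232,437) and blue (330,424) look-alikes. I choose the ring, the black pocket and the grey lever, and check them in close crops.

Run:
```python
import cv2,numpy as np
def c(n,a,b,w,h,s):
    im=cv2.imread(f"pics/raw_{n}0.png")[b:b+h,a:a+w]
    return cv2.resize(im,None,fx=s,fy=s,interpolation=cv2.INTER_CUBIC)
cv2.imwrite("pics/c1.png",np.vstack([c("side",215,105,130,115,0+5)])) 
cv2.imwrite("pics/c2.png",c("scene",110,185,180,110,4))
cv2.imwrite("pics/c3.png",c("side",190,262,110,95,5))
```

```text
(no output)
```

View pics/c1.png

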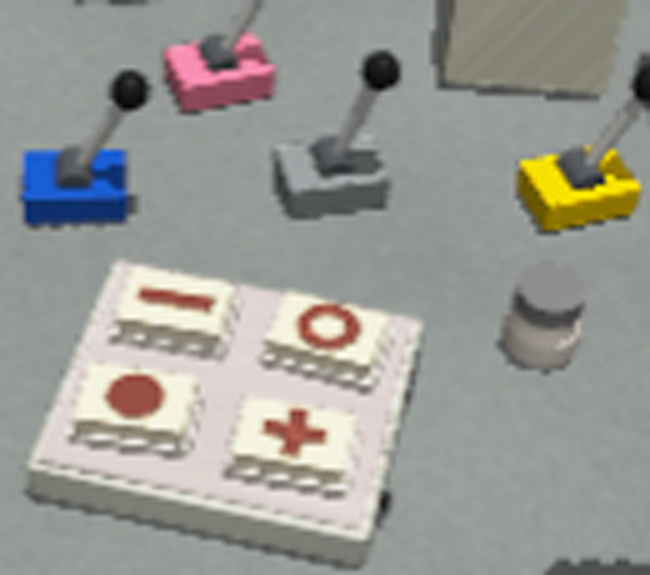

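View pics/c2.png

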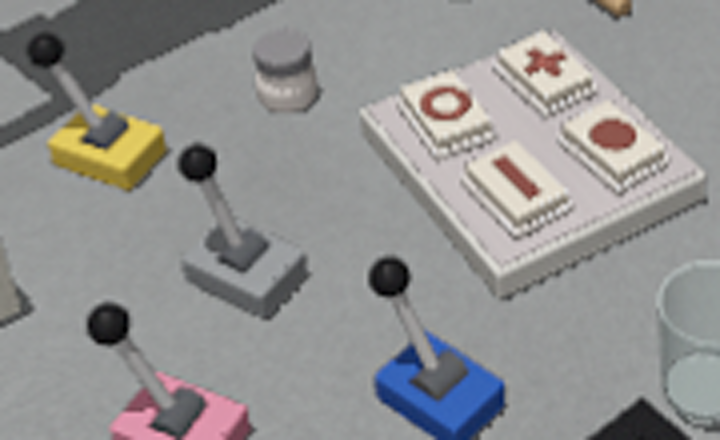

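View pics/c3.png

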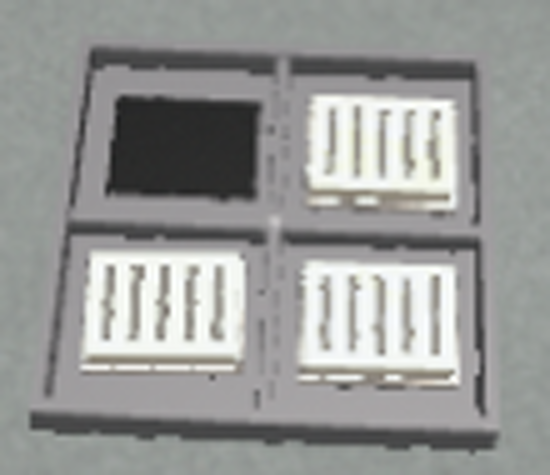

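Crop 1 (side): ring at crop (329,327), grey base with knob at (381,70). Crop 2 (scene): ring (446,103), knob (198,162), base top corners left (184,262), front (265,300), right (307,256). Crop 3: black pad centre (184,147), carrier rim corners at (91,48), (476,62), (497,432) and (31,412).

```bash
cat > m.py <<'E'
from h import *
S,C=ctrl.calibration("side"),ctrl.calibration("scene")
s1=lambda u,v:((u+.5)/5-.5+215,(v+.5)/5-.5+105)
s3=lambda u,v:((u+.5)/5-.5+190,(v+.5)/5-.5+262)
c2=lambda u,v:((u+.5)/4-.5+110,(v+.5)/4-.5+185)
for n,a,b in [("ring",(329,327),(446,103)),("cross",(296,432),(545,62)),("disc",(135,396),(612,134)),("bar",(176,299),(515,177))]:
    print(n,ray(S,s1(*a),.05).round(4),ray(C,c2(*b),.05).round(4))
print("pad",ray(S,s3(184,147),.007).round(4))
for q in [(91,48),(476,62),(497,432),(31,412)]: print("rim",ray(S,s3(*q),.024).round(4))
print("scene pad",ray(C,(492/1.5,278/1.5),.007).round(4))
for q in [(184,262),(265,300),(307,256)]: print("base",ray(C,c2(*q),.025).round(4))
for q in [(388,177),(287,185)]: print("base s",ray(S,s1(*q),.025).round(4))
for z in (.085,.092,.1): print("knob",z,ray(S,s1(381,70),z).round(4),ray(C,c2(198,162),z).round(4))
E
python3 m.py
```

```text
ring [ 0.4906 -0.1775  0.05  ] [ 0.4919 -0.1766  0.05  ]
cross [ 0.5048 -0.0919  0.05  ] [ 0.5056 -0.0907  0.05  ]
disc [ 0.5985 -0.1086  0.05  ] [ 0.5977 -0.1086  0.05  ]
bar [ 0.5839 -0.1903  0.05  ] [ 0.5843 -0.19    0.05  ]
pad [0.5964 0.2008 0.007 ]
rim [0.6472 0.1628 0.024 ]
rim [0.4606 0.1493 0.024 ]
rim [0.4432 0.3229 0.024 ]
rim [0.6407 0.3366 0.024 ]
scene pad [0.5953 0.2037 0.007 ]
base [ 0.4772 -0.3948  0.025 ]
base [ 0.542  -0.3733  0.025 ]
base [ 0.5282 -0.3296  0.025 ]
base s [ 0.4577 -0.3494  0.025 ]
base s [ 0.5249 -0.3328  0.025 ]
knob 0.085 [ 0.4691 -0.387   0.085 ] [ 0.4586 -0.3628  0.085 ]
knob 0.092 [ 0.4695 -0.3775  0.092 ] [ 0.4655 -0.3661  0.092 ]
knob 0.1 [ 0.4699 -0.3668  0.1   ] [ 0.4733 -0.3698  0.1   ]
```

>>> send_rows(
  dr=[
    [0,0,0],
    [0,0,0],
    [0,0,0],
    [0,0,0],
    [0,0,0],
    [0,0,0],
    [0,0,0],
    [0,0,0],
  ],
  xyz=[
    [3,-1.9,0],
    [8,-5,0],
    [14,-8.8,0],
    [20,-12.6,0],
    [26,-16.4,0],
    [32,-20.2,0],
    [37,-23.4,0],
    [40,-25.3,0],
  ],
  jaw=[0,0,0,0,0,0,0,0],
)

```text
time_s: 1.1
eef_pos: [0.4733, -0.1964, 0.2499]
eef_rot: [0.0, 0.99, 0.143, -0.0]
wrist_force: [0.2, -0.1, 0.0]
opening: -0.0
grasp_force: 0.0
```

```bash
cat >> h.py <<'E'
def go(P):
    from scipy.spatial.transform import Rotation as R
    o=ctrl.get_obs(); r=R.from_quat(np.roll(o["eef_rot"],-1))
    print(o["time_s"],o["eef_pos"].round(4),r.as_matrix()[:,0].round(3),o["opening"],"tool cm",(r.inv().apply(np.array(P)-o["eef_pos"])*100).round(2))
E
python3 - <<'E'
from h import *
go([.4912,-.177,.086]); go([.596,.203,.2])
save("wrist","w1",None,1.5)
W=ctrl.calibration("wrist"); print(proj(W,[.4912,-.177,.05])*1.5)
E
```

```text
1.1 [ 0.4733 -0.1964  0.2499] [ 0.959  0.284 -0.   ] -0.00022785349355565235 tool cm [ 2.27 -1.35 16.39]
1.1 [ 0.4733 -0.1964  0.2499] [ 0.959  0.284 -0.   ] -0.00022785349355565235 tool cm [ 23.1  -34.81   4.98]
[369.74131461 223.29148741]
```

View pics/w1.png

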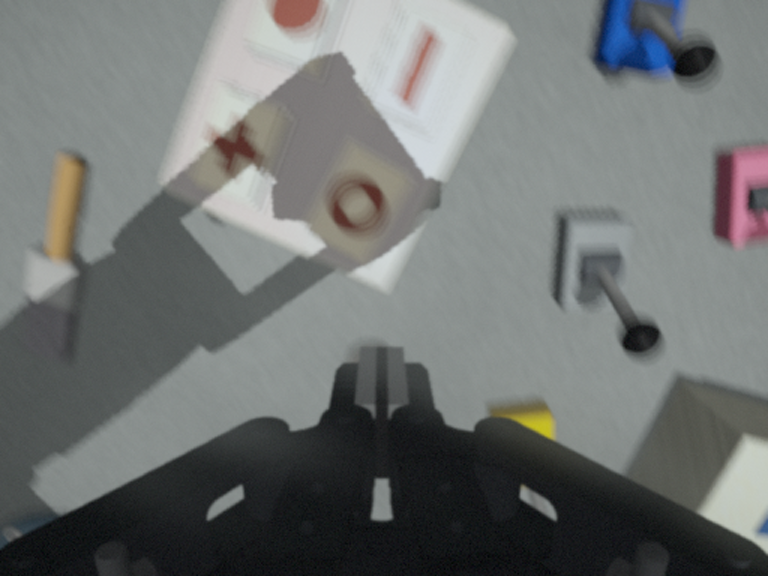

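The wrist view, blurred by residual motion, shows the ring at (356,204) and the grey lever at right (600,270). The prediction was (370,223), so I repeat with the arm at rest before descending.

>>> send_rows(
  dr=[
    [0,0,0],
    [0,0,0],
    [0,0,0],
    [0,0,0],
    [0,0,0],
    [0,0,0],
    [0,0,0],
    [0,0,0],
  ],
  xyz=[
    [1,-0.6,0],
    [2.2,-1.3,2],
    [2.2,-1.3,5],
    [2.2,-1.3,8],
    [2.2,-1.3,9],
    [2.2,-1.3,9],
    [2.2,-1.3,9],
    [2.2,-1.3,9],
  ],
  jaw=[0,0,0,0,0,0,0,0],
)

```text
time_s: 2.15
eef_pos: [0.4904, -0.1801, 0.1612]
eef_rot: [0.001, 0.99, 0.143, 0.001]
wrist_force: [-0.3, -0.1, -0.3]
opening: -0.001
grasp_force: 0.0
```

Run:
```python
from h import *
W=ctrl.calibration("wrist");save("wrist","w2",None,1.5)
go([.4912,-.177,.086])
print(proj(W,[.4912,-.177,.05])*1.5)
im=cv2.imread("pics/raw_w2.png").astype(int)
m=((im[:,:,2]-im[:,:,1]>35)).astype(np.uint8)
n,l,st,ce=cv2.connectedComponentsWithStats(m)
for i in range(1,n):
    if st[i,4]>100: b=st[i]; print(b,ce[i].round(1)*1.5,"box c world",ray(W,(b[0]+b[2]/2-.5,b[1]+b[3]/2-.5),.05).round(4))
```

```text
2.2 [ 0.4903 -0.1799  0.1611] [0.959 0.284 0.001] -3.602269590432345e-05 tool cm [ 0.16 -0.27  7.51]
[376.55364401 284.79788155]
[ 173    0   49   37 1530] [295.2  23.7] box c world [ 0.5952 -0.1091  0.05  ]
[ 287   33   41   69 1106] [460.8 100.5] box c world [ 0.5859 -0.1889  0.05  ]
[130 134  32  28 421] [212.4 221.1] box c world [ 0.5003 -0.0944  0.05  ]
```

View pics/w2.png

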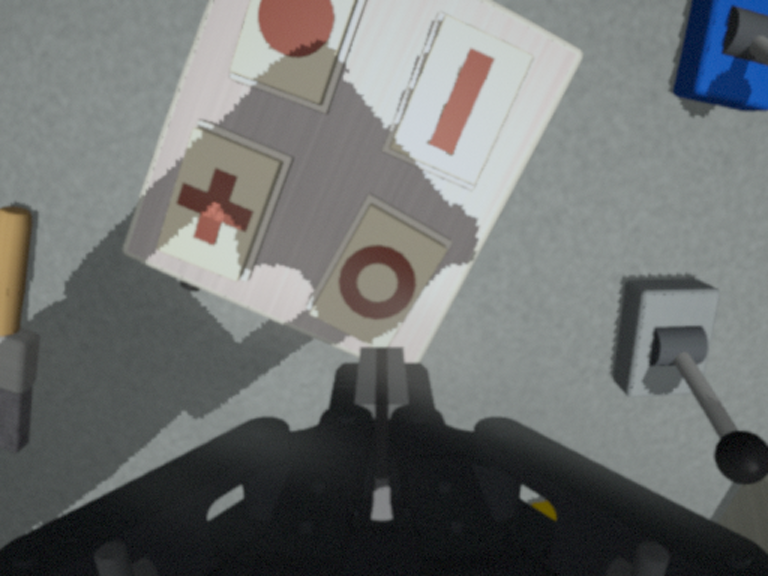

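Ring seen at (377,283) against a prediction of (376.5,285), so the position is confirmed. I descend and hold.

>>> send_rows(
  dr=[
    [0,0,0],
    [0,0,0],
    [0,0,0],
    [0,0,0],
    [0,0,0],
    [0,0,0],
    [0,0,0],
    [0,0,0],
  ],
  xyz=[
    [0.1,-0.2,1],
    [0.1,-0.3,3],
    [0.1,-0.3,5],
    [0.1,-0.3,6.5],
    [0.1,-0.3,7.4],
    [0.1,-0.3,7.4],
    [0.1,-0.3,7.4],
    [0.1,-0.3,7.4],
  ],
  jaw=[0,0,0,0,0,0,0,0],
)

```text
time_s: 3.2
eef_pos: [0.4904, -0.1767, 0.0867]
eef_rot: [0.0, 0.99, 0.143, 0.001]
wrist_force: [0.5, 0.3, -0.6]
opening: -0.003
grasp_force: 0.0
```

>>> send_rows(
  dr=[
    [0,0,0],
    [0,0,0],
    [0,0,0],
    [0,0,0],
    [0,0,0],
    [0,0,0],
    [0,0,0],
    [0,0,0],
  ],
  xyz=[
    [0,0,0],
    [0,0,0],
    [0,0,0],
    [0,0,0],
    [0,0,0],
    [0,0,0],
    [0,0,0],
    [0,0,0],
  ],
  jaw=[0,0,0,0,0,0,0,0],
)

```text
time_s: 4.2
eef_pos: [0.4899, -0.1763, 0.086]
eef_rot: [-0.0, 0.99, 0.143, 0.0]
wrist_force: [-0.0, -0.4, -0.4]
opening: 0.003
grasp_force: 0.0
```

>>> send_rows(
  dr=[
    [0,0,0],
    [0,0,0],
    [0,0,0],
    [0,0,0],
    [0,0,0],
    [0,0,0],
    [0,0,0],
    [0,0,0],
  ],
  xyz=[
    [0,0,0],
    [0,0,0],
    [0,0,0],
    [0,0,0],
    [0,0,0],
    [0,0,0],
    [0,0,0],
    [0,0,0],
  ],
  jaw=[0,0,0,0,0,0,0,0],
)

```text
time_s: 5.2
eef_pos: [0.4899, -0.1763, 0.086]
eef_rot: [-0.0, 0.99, 0.143, -0.0]
wrist_force: [0.4, -0.7, 0.4]
opening: 0.002
grasp_force: 0.0
```

```bash
python3 -c "
from h import *
go([.596,.203,.2])"
```

```text
5.2 [ 0.4899 -0.1763  0.086 ] [ 0.959  0.284 -0.   ] 0.00248039049191641 tool cm [ 20.94 -33.36 -11.4 ]
```

Held 2 s. Now I rise straight up, then travel across.

>>> send_rows(
  dr=[
    [0,0,0],
    [0,0,0],
    [0,0,0],
    [0,0,0],
    [0,0,0],
    [0,0,0],
    [0,0,0],
    [0,0,0],
  ],
  xyz=[
    [0,0,-3],
    [0,0,-8],
    [0,0,-12],
    [1.5,-2.4,-12],
    [4.5,-7.2,-12],
    [7.5,-12,-12],
    [10.5,-16.8,-12],
    [13.5,-21.6,-12],
  ],
  jaw=[0,0,0,0,0,0,0,0],
)

```text
time_s: 6.2
eef_pos: [0.5583, 0.0709, 0.2062]
eef_rot: [0.0, 0.99, 0.143, 0.0]
wrist_force: [0.4, -0.4, 0.5]
opening: -0.001
grasp_force: 0.0
```

>>> send_rows(
  dr=[
    [0,0,0],
    [0,0,0],
    [0,0,0],
    [0,0,0],
    [0,0,0],
    [0,0,0],
    [0,0,0],
    [0,0,0],
  ],
  xyz=[
    [2.5,-4,0],
    [5,-8,0],
    [6.5,-10.4,0],
    [7.4,-11.8,0],
    [7.4,-11.8,0],
    [7.4,-11.8,0],
    [7.4,-11.8,0],
    [7.4,-11.8,0],
  ],
  jaw=[0,0,0,0,0,0,0,0],
)

```text
time_s: 7.2
eef_pos: [0.5955, 0.2024, 0.2061]
eef_rot: [0.0, 0.99, 0.143, 0.0]
wrist_force: [0.1, -0.4, 0.1]
opening: 0.002
grasp_force: 0.0
```

Run:
```python
from h import *
W=ctrl.calibration("wrist");save("wrist","w3",None,1.5)
go([.596,.203,.058])
print(proj(W,[.596,.203,.007])*1.5)
```

```text
7.25 [0.5955 0.2026 0.2061] [0.959 0.283 0.   ] 0.0011328622501179696 tool cm [ 0.05 -0.03 14.81]
[381.35140527 247.37493381]
```

View pics/w3.png

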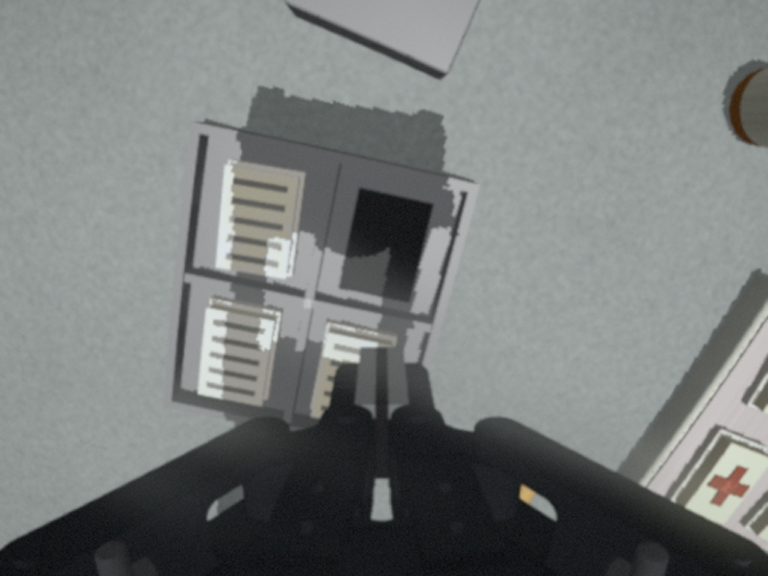

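The pad corners (360,188), (434,203), (412,303) and (340,289) centre at (386,246) against a prediction of (381,247), about 2 mm off. I descend and hold.

>>> send_rows(
  dr=[
    [0,0,0],
    [0,0,0],
    [0,0,0],
    [0,0,0],
    [0,0,0],
    [0,0,0],
    [0,0,0],
    [0,0,0],
  ],
  xyz=[
    [0,0.1,2],
    [0,0.1,5],
    [0,0.1,8],
    [0,0.1,11],
    [0,0.1,13],
    [0,0.1,14],
    [0,0.1,14.6],
    [0,0.1,14.6],
  ],
  jaw=[0,0,0,0,0,0,0,0],
)

```text
time_s: 8.25
eef_pos: [0.5961, 0.2024, 0.0603]
eef_rot: [-0.0, 0.99, 0.143, 0.0]
wrist_force: [0.6, 0.3, 0.4]
opening: 0.004
grasp_force: 0.0
```

>>> send_rows(
  dr=[
    [0,0,0],
    [0,0,0],
    [0,0,0],
    [0,0,0],
    [0,0,0],
    [0,0,0],
    [0,0,0],
    [0,0,0],
  ],
  xyz=[
    [0,0,0],
    [0,0,0],
    [0,0,0],
    [0,0,0],
    [0,0,0],
    [0,0,0],
    [0,0,0],
    [0,0,0],
  ],
  jaw=[0,0,0,0,0,0,0,0],
)

```text
time_s: 9.25
eef_pos: [0.5958, 0.2023, 0.06]
eef_rot: [0.0, 0.99, 0.143, -0.0]
wrist_force: [-0.0, -1.1, 0.8]
opening: 0.002
grasp_force: 0.0
```

>>> send_rows(
  dr=[
    [0,0,0],
    [0,0,0],
    [0,0,0],
    [0,0,0],
    [0,0,0],
    [0,0,0],
    [0,0,0],
    [0,0,0],
  ],
  xyz=[
    [0,0,0],
    [0,0,0],
    [0,0,0],
    [0,0,0],
    [0,0,0],
    [0,0,0],
    [0,0,0],
    [0,0,0],
  ],
  jaw=[0,0,0,0,0,0,0,0],
)

```text
time_s: 10.25
eef_pos: [0.5958, 0.2023, 0.06]
eef_rot: [-0.0, 0.99, 0.143, 0.0]
wrist_force: [-0.2, -0.3, -0.4]
opening: -0.0
grasp_force: 0.0
```

>>> send_rows(
  dr=[
    [0,0,0],
    [0,0,0],
    [0,0,0],
    [0,0,0],
    [0,0,0],
    [0,0,0],
    [0,0,0],
    [0,0,0],
  ],
  xyz=[
    [0,0,-3],
    [0,0,-8],
    [0,0,-13],
    [0,0,-17],
    [0,0,-18],
    [0,0,-18],
    [0,0,-18],
    [0,0,-18],
  ],
  jaw=[0,0,0,0,0,0,0,0],
)

```text
time_s: 11.25
eef_pos: [0.5949, 0.2021, 0.2379]
eef_rot: [-0.0, 0.99, 0.143, -0.002]
wrist_force: [0.6, 0.0, 0.4]
opening: 0.0
grasp_force: 0.0
```

```bash
python3 -c "
from h import *
go([.425,-.382,.23])"
```

```text
11.25 [0.5949 0.2021 0.2379] [ 0.959  0.284 -0.003] 0.00018495014749316912 tool cm [-32.86  51.19   0.88]
```

>>> send_rows(
  dr=[
    [0,0,0],
    [0,0,0],
    [0,0,0],
    [0,0,0],
    [0,0,0],
    [0,0,0],
    [0,0,0],
    [0,0,0],
  ],
  xyz=[
    [-1.5,2.3,0],
    [-4,6.2,0],
    [-7,10.9,0],
    [-10,15.6,0],
    [-13,20.3,0],
    [-16,25,0],
    [-19,29.6,0],
    [-22,34.3,0],
  ],
  jaw=[0,0,0,0,0,0,0,0],
)

```text
time_s: 12.25
eef_pos: [0.4812, -0.1904, 0.2392]
eef_rot: [-0.0, 0.99, 0.143, -0.0]
wrist_force: [0.2, -0.9, 0.2]
opening: 0.001
grasp_force: 0.0
```

>>> send_rows(
  dr=[
    [0,0,0],
    [0,0,0],
    [0,0,0],
    [0,0,0],
    [0,0,0],
    [0,0,0],
    [0,0,0],
    [0,0,0],
  ],
  xyz=[
    [-3,4.6,0],
    [-6,9.3,0],
    [-8.5,13.2,0],
    [-10.2,16,0],
    [-10.8,16.9,0],
    [-10.8,16.9,0],
    [-10.8,16.9,0],
    [-10.8,16.9,0],
  ],
  jaw=[0,0,0,0,0,0,0,0],
)

```text
time_s: 13.25
eef_pos: [0.4271, -0.3806, 0.24]
eef_rot: [-0.0, 0.99, 0.144, 0.0]
wrist_force: [0.1, -0.1, 0.6]
opening: -0.003
grasp_force: 0.0
```

Run:
```python
from h import *
W=ctrl.calibration("wrist");save("wrist","w4",None,1.5)
go([.425,-.382,.096])
C=ctrl.calibration("scene");S=ctrl.calibration("side")
print("yellow knob",ray(C,(110+45/4,185+48/4),.094),ray(S,(215+649/5,105+80/5),.094))
print(proj(W,[.472,-.368,.097])*1.5,proj(W,[.503,-.362,.025])*1.5)
```

```text
13.3 [ 0.4271 -0.3808  0.2401] [0.958 0.285 0.   ] 0.0010029270749783335 tool cm [-0.23  0.06 14.41]
yellow knob [ 0.2954823  -0.38460098  0.094     ] [ 0.29197601 -0.3856491   0.094     ]
[383.67739918 186.56909669] [387.89134832 127.71895053]
```

View pics/w4.png

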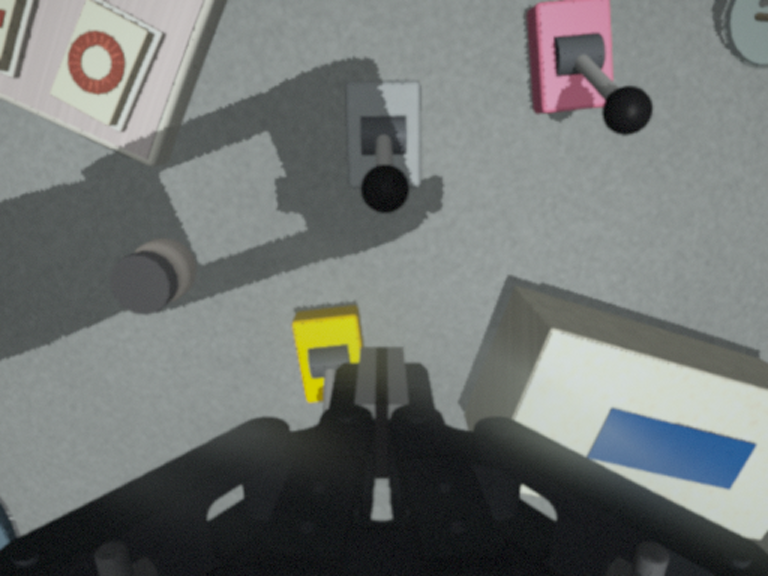

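The knob at (385,188) matches the prediction of (384,187), and the grey base is aligned with the tool. I check the white box's clearance first.

Run:
```python
from h import *
W=ctrl.calibration("wrist");C=ctrl.calibration("scene")
print("foot",ray(W,(510/1.5,277/1.5),0))
for z in(.06,.08,.1,.12): print(z,ray(W,(548/1.5,330/1.5),z).round(3),ray(C,(135/1.5,330/1.5),z).round(3))
```

```text
foot [ 0.42473742 -0.484696    0.        ]
0.06 [ 0.41  -0.502  0.06 ] [ 0.288 -0.484  0.06 ]
0.08 [ 0.415 -0.493  0.08 ] [ 0.311 -0.49   0.08 ]
0.1 [ 0.421 -0.483  0.1  ] [ 0.334 -0.496  0.1  ]
0.12 [ 0.427 -0.474  0.12 ] [ 0.358 -0.502  0.12 ]
```

>>> send_rows(
  dr=[
    [0,0,0],
    [0,0,0],
    [0,0,0],
    [0,0,0],
    [0,0,0],
    [0,0,0],
    [0,0,0],
    [0,0,0],
  ],
  xyz=[
    [0,0,2],
    [0,0,5],
    [0,0,8],
    [0,0,11],
    [0,0,13],
    [0,0,14.4],
    [0,0,14.4],
    [0,0,14.4],
  ],
  jaw=[0,0,0,0,0,0,0,0],
)

```text
time_s: 14.3
eef_pos: [0.4271, -0.3822, 0.0969]
eef_rot: [0.001, 0.99, 0.144, 0.0]
wrist_force: [0.0, -0.1, 0.5]
opening: 0.002
grasp_force: 0.0
```

>>> send_rows(
  dr=[
    [0,0,0],
    [0,0,0],
    [0,0,0],
    [0,0,0],
    [0,0,0],
    [0,0,0],
    [0,0,0],
    [0,0,0],
  ],
  xyz=[
    [1,0,0],
    [2,0,0],
    [3,0,0],
    [4,0,0],
    [5,0,0],
    [6,0,0],
    [7,0,0],
    [7.5,0,0],
  ],
  jaw=[0,0,0,0,0,0,0,0],
)

```text
time_s: 15.3
eef_pos: [0.499, -0.3601, 0.0957]
eef_rot: [-0.0, 0.99, 0.144, -0.0]
wrist_force: [-0.4, -0.5, -0.1]
opening: -0.001
grasp_force: 0.4
```

>>> send_rows(
  dr=[
    [0,0,0],
    [0,0,0],
    [0,0,0],
    [0,0,0],
    [0,0,0],
    [0,0,0],
    [0,0,0],
    [0,0,0],
  ],
  xyz=[
    [0.2,0,0],
    [0.4,0,0],
    [0.6,0,0],
    [0.8,0,0],
    [1,0,0],
    [1.2,0,0],
    [1.4,0,0],
    [1.4,0,0],
  ],
  jaw=[0,0,0,0,0,0,0,0],
)

```text
time_s: 16.3
eef_pos: [0.5115, -0.3566, 0.0959]
eef_rot: [-0.0, 0.99, 0.143, -0.0]
wrist_force: [-2.9, -0.2, -0.3]
opening: 0.002
grasp_force: 1.8
```

>>> send_rows(
  dr=[
    [0,0,0],
    [0,0,0],
    [0,0,0],
    [0,0,0],
    [0,0,0],
    [0,0,0],
    [0,0,0],
    [0,0,0],
  ],
  xyz=[
    [0.1,0,0],
    [0.2,0,0],
    [0.2,0,0],
    [0.2,0,0],
    [0.2,0,0],
    [0.2,0,0],
    [0.2,0,0],
    [0.2,0,0],
  ],
  jaw=[0,0,0,0,0,0,0,0],
)

```text
time_s: 17.3
eef_pos: [0.5119, -0.3565, 0.0958]
eef_rot: [-0.0, 0.99, 0.143, -0.002]
wrist_force: [-10.6, -2.6, 3.0]
opening: -0.003
grasp_force: 5.3
```

At the stop: the force rises while the tool stays put. I back off and rise.

>>> send_rows(
  dr=[
    [0,0,0],
    [0,0,0],
    [0,0,0],
    [0,0,0],
    [0,0,0],
    [0,0,0],
    [0,0,0],
    [0,0,0],
  ],
  xyz=[
    [-0.5,0,0],
    [-2,0,0],
    [-4,0,0],
    [-6,0,0],
    [-7,0,-2],
    [-7,0,-6],
    [-7,0,-10],
    [-7,0,-14],
  ],
  jaw=[0,0,0,0,0,0,0,0],
)

```text
time_s: 18.3
eef_pos: [0.4455, -0.3761, 0.2372]
eef_rot: [-0.0, 0.99, 0.143, 0.0]
wrist_force: [-1.3, -0.1, 0.5]
opening: 0.003
grasp_force: 0.0
```

>>> send_rows(
  dr=[
    [0,0,0],
    [0,0,0],
    [0,0,0],
    [0,0,0],
    [0,0,0],
    [0,0,0],
    [0,0,0],
    [0,0,0],
  ],
  xyz=[
    [0,0,0],
    [0,0,0],
    [0,0,0],
    [0,0,0],
    [0,0,0],
    [0,0,0],
    [0,0,0],
    [0,0,0],
  ],
  jaw=[0,0,0,0,0,0,0,0],
)

```text
time_s: 19.3
eef_pos: [0.4468, -0.3758, 0.236]
eef_rot: [0.0, 0.99, 0.143, 0.0]
wrist_force: [-0.5, -0.1, -0.4]
opening: -0.002
grasp_force: 0.0
```

Run:
```python
from h import *
W=ctrl.calibration("wrist");save("wrist","w5",None,1.5)
d=np.array([.959,.284]);b=np.array([.503,-.362])
for j in(.7,.85,1): a=j-.5; print(j,proj(W,[*(b+.08*np.sin(a)*d),.022+.08*np.cos(a)])*1.5)
```

```text
0.7 [387.77761118 134.35038779]
0.85 [387.76610322 111.08258331]
1 [387.7045052   89.55999989]
```

View pics/w5.png

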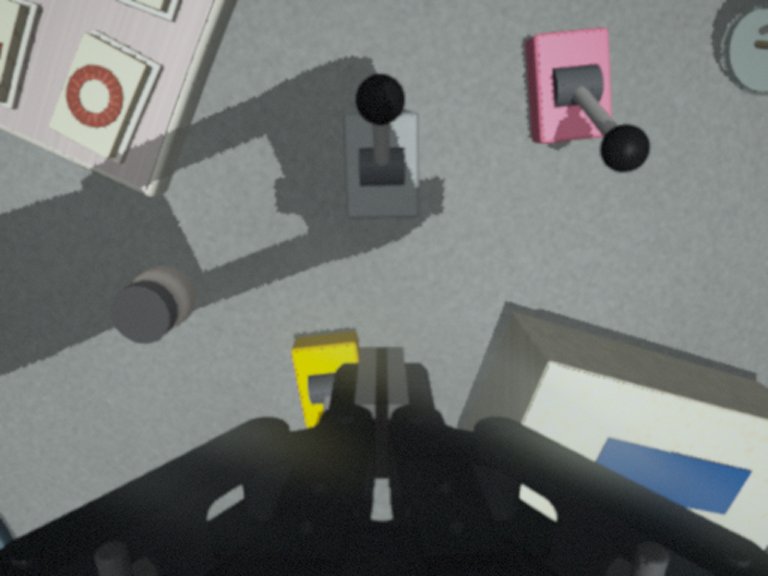

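The knob is at (380,99), over on the far side, and the base top centre is at (382,164). I check my base estimate at that pixel.

Run:
```python
from h import *
W=ctrl.calibration("wrist")
b=ray(W,(382/1.5,164/1.5),.025)[:2];d=np.array([.959,.284]);print(b)
for j in(.85,.9,.95,1): a=j-.5; print(j,proj(W,[*(b+.08*np.sin(a)*d),.022+.08*np.cos(a)])*1.5)
print(ctrl.get_obs()["wrist_force"])
```

```text
[ 0.49911439 -0.36026594]
0.85 [382.30580161 117.62738876]
0.9 [382.30380088 110.21011887]
0.95 [382.30073693 103.01644389]
1 [382.29663934  96.07896728]
[-0.11776476  0.39386239 -0.15656181]
```

The lever reads about 0.98, at its stop, and the arm is clear.

```bash
python3 -c "
from h import *
print(ctrl.hand_in())"
```

```text
the job is handed in; nothing more can be done
None
```

I pointed at the ring block and then the empty pocket for about two seconds each and pushed the grey call lever over to its stop (about 0.98 rad by the wrist camera). The arm ended clear and I handed the job in at about 19 s; the hand-in gave no verdict.

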